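# Set the magnifier over the marked chip

## Robot

A 7-joint arm with a two-finger parallel gripper is mounted at the origin on the work surface. World frame = base frame: x ahead of the robot, y to its left, z up, the work surface at z = 0. Lengths are in m, angles in rad, forces in N, time in s.
With the tool pointing down it reaches from about 0.425 to 1.025 m from the base axis. Payload 3.6 kg.
Tool frame: the origin (TCP) lies midway between the tips of the shut fingers; the grasp point (between the pads) lies 19 mm behind it; x points along the fingers, z is the direction in which the jaws open and shut, and the axes are right-handed (so a half turn about x gives the same grasp; the last joint's range is limited). The gripper opens to 85 mm and grips with 20 to 120 N. Pads are 22 mm wide; open, the fingers measure 114 mm over their backs; the gripper's body (76 mm by 85 mm) begins 54 mm behind the grasp point. The pads swing forward as they close: fully open they stand 13 mm farther back than shut.
Start: joints at [1.188, 0.591, 0.048, 1.609, -0.033, 0.943, -0.034], TCP at [0.206, -0.695, 0.231] pointing down, gripper open.
Joint ranges: [-2.69, 2.69], [-0.47, 2.24], [-1.27, 1.36], [0.19, 2.51], [-1.53, 4.68], [0.08, 2.07], [-3.09, 3.09]. Speed limits (rad/s): [2.57, 2.57, 3.14, 3.14, 3.14, 3.14, 3.14].

## Interface

Orientations are given as a unit quaternion [w, x, y, z].
In Python, from cell import observe, eyes, ctrl gives the robot as it stands.
- The arm moves only by the shell command python3 -m inch 'ROWS' [FORCE]. ROWS is JSON, a list of rows, each a list of 7 numbers: the turn, a rotation vector about the tool's x, y, z in degrees, then the shift along the tool's x, y, z in cm, then the closure in counts, from 0 (fully open) to 255 (shut). In form: [[wx, wy, wz, x, y, z, fingers], ...]. A call has 1 to 12 rows; each row is the pose to reach, as a shift and turn from the pose measured when the call began, along the tool's axes at that moment; what a row does not reach only later rows make up. A row lasts 1/12 s, in which the tool goes at most 41.7 mm and 7.16 degrees, less where a joint would pass 70% of its speed; a pose out of reach is approached as far as the arm can. A call with a gripper value outside its range is refused whole. The fingers move at their own pace and stop on an object; FORCE is the grip in N (left out, the last holds). Time passes only in rows, so rows that repeat a pose let the fingers close. It gives the time, the measured TCP pose, the force and the opening at its end, in the units of the state.
- observe(): the state, without advancing time (a new reading comes with each control period).
- eyes.capture(name): name is "scene" or "side" or "wrist"; returns a dict with "img" (420x560x3 uint8, red, green, blue), "vertical_fov" (degrees; the focal length in pixels is half the picture's height over the tangent of half this angle, whatever the lens; pixels are square), "cx", "cy" (the principal point, pixels), "k1" (the pictures are not rectified: a ray, as slopes to the right and down, at radius r is drawn at 1 + k1 r^2 times it, then the intrinsics apply), "rvec" (rotation vector, rad) and "tvec" (3), from world to camera coordinates, as OpenCV has them. Camera axes: x right, y down, z forward; pixel columns grow to the right and rows downward; lengths in m; the calibration is good to about 2 mm. A picture is of the moment at which its call begins. There is no depth.
- ctrl.hand_in(): hands the job in, once; it reports no verdict.
The state is a dict: "t": time; "q": joint angles; "joint_vel": joint speeds; "joint_efforts": joint torques, N m; "tcp_pos": TCP position; "orientation": TCP orientation; "ft_force": force on the tool from outside, world axes, zero at the start; "torque": the same for the moment, N m; "width": finger opening in m.
Only numpy, scipy, OpenCV 4.12 (cv2) and the standard library are available. Lean on these libraries where they do the work, as an engineer would, in place of code of your own. Each camera call takes 0.05 s, during which the arm holds its last target. There are 200 camera calls.

## Task

Tip the circuit board in the rework frame flat (level, component side up), and swing the bench magnifier round so that its lens is centred over the chip with the orange dot. Leave both standing there by their own friction, and leave the other things on the bench where they are.

Things in the scene. Friction and masses are not known exactly. Their poses are not given: they have to be found in the camera images.
- magnifier (a joint): Swing angle of the magnifier's green arm about the post of its fixed stand (rad, grows counter-clockwise seen from above). 0: the arm points towards the robot (-x) within 0.15 rad; it begins parked at 0.85 to 1.2, on the robot's right (-y). Stops at -0.7 and 1.4. The hinge is stiff (about 0.35 N m, some 3 N at the grip): the arm stays where released.
- pivot (a point): Point on the magnifier's vertical swing axis at arm height, 172 mm above the bench (the stand is fixed; post 20 mm, round foot 110 mm across and 22 mm high; hub on top 36 mm across, up to 199 mm above the bench).
- lens (a point): Centre of the magnifier's round lens, 200 mm from the swing axis, 172 mm above the bench. White lens ring 100 mm outside diameter, 18 mm high (163 to 181 mm above the bench); clear glass inside.
- grip (a point): Centre of the graspable part of the black upright round grip on the green arm, 125 mm from the swing axis towards the lens: 22 mm diameter, standing 47 mm up from the arm's top (178 mm) to 225 mm above the bench; this point is 208 mm above the bench. The arm under it is 18 mm wide.
- board (a joint): Tilt of the circuit board about the frame's horizontal long axis (rad). 0 = flat and level, component side up; positive = the long edge nearer the robot is raised. Begins at 0.45 to 0.85. Stops at -1.1 and 1.1. The axle is stiff (about 0.28 N m): the board stays where left; about 6 N pressed down on the raised long rail turns it.
- near_rail (a point): Middle of the upper face of the aluminium rail along the board's long edge nearer the robot (rail 180 mm long, 14 mm wide, 8 mm thick), 50 mm from the tilt axis; with the board flat this face is 99 mm above the bench. Turns with the board: y along the rail, x across the board away from the robot, z out of the component side.
- frame_mid (a point): Point on the tilt axis at the middle of the fixed rework frame, 95 mm above the bench; y lies along the tilt axis (the board's long way), x across it away from the robot, z up. The frame's end posts stand 104 mm either side along y, up to 109 mm above the bench, with black knobs outside them. It is 200 mm from the magnifier's swing axis (within 5 mm).
- chip_mark (a point): Orange 16 mm dot on top of the black 24 mm square chip on the board. The chip lies on the tilt axis line, somewhere within 32 mm of the board's middle along its length, so the lens can come within 7 mm of straight above it.
- bottle_mid (a point): Bystander: centre of a small amber bottle with a white cap, 44 mm across and 100 mm tall, standing on the bench (point 50 mm up).
- brush_grip (a point): Bystander: handle of a small brush lying on the bench.
- driver_grip (a point): Bystander: handle of a screwdriver lying on the bench.

How it is judged:
At the end, for the whole second after the job is handed in: The board is level within 0.1 rad (about 6 degrees), the lens centre is within 15 mm of straight above the orange dot, and both are at rest (value of joint board between -0.1 and 0.1 rad and horizontal distance between lens and chip_mark below 0.015 m and velocity of joint magnifier between -0.02 and 0.02 rad/s and velocity of joint board between -0.02 and 0.02 rad/s); the robot touches nothing.
It fails at once if a bystander (bottle, brush or screwdriver) is moved more than 30 mm (distance of any of bottle_mid, brush_grip, driver_grip from where it was at the start of the episode above 0.03 m).
It also fails if it takes over 42 s, if anything falls off the work surface, if the arm or the gripper's body presses on something with over 40 N, if the wrist force passes 120 N, or if a joint passes its speed limit or range.

## Working session

There is one attempt and no reset: what is moved stays moved. The work goes in short steps, Python scripts to look and compute and a shell command to move; the robot and the scene stay as the last step left them, time stands still between calls to the robot, and variables do not carry over. Pictures are saved under pics/ and viewed, about 8 in all and at most 12, crops included, and the job is handed in when it is done.

```bash
mkdir -p pics; ls; cat > h.py <<'E'
import numpy as np, cv2
from scipy.spatial.transform import Rotation as R
from cell import observe, eyes, ctrl
def cap(n,f):
    c=eyes.capture(n); cv2.imwrite('pics/'+f+'.png',c['img'][...,::-1])
    d={k:v for k,v in c.items() if k!='img'}; np.save('pics/'+f+'.npy',d,allow_pickle=True); return c
def load(f): return np.load('pics/'+f+'.npy',allow_pickle=True).item()
def K(c):
    f=210/np.tan(np.radians(c['vertical_fov'])/2); return np.array([[f,0,c['cx']],[0,f,c['cy']],[0,0,1.]]),np.array([c['k1'],0,0,0.])
def ray(c,uv):
    k,d=K(c); p=cv2.undistortPoints(np.array([[uv]],float),k,d)[0,0]
    M=R.from_rotvec(np.ravel(c['rvec'])).as_matrix(); return -M.T@np.ravel(c['tvec']), M.T@np.r_[p,1]
def atz(c,uv,z):
    o,r=ray(c,uv); return o+r*(z-o[2])/r[2]
def proj(c,P):
    k,d=K(c); return cv2.projectPoints(np.array(P,float).reshape(-1,3),np.array(c['rvec'],float),np.array(c['tvec'],float),k,d)[0].reshape(-1,2)
def tool(P):  # world target TCP -> shift in tool axes, cm
    s=observe(); w,x,y,z=s['orientation']; return 100*R.from_quat([x,y,z,w]).inv().apply(np.array(P)-s['tcp_pos'])
E
python3 - <<'E'
from h import *
for n in('scene','side'):
    c=cap(n,n+'0'); print(n,ray(c,(280,210)))
s=observe(); print(s)
w,x,y,z=s['orientation'];print(R.from_quat([x,y,z,w]).as_matrix())
E
```

```text
pics
scene (array([1.44572279, 0.27089389, 0.9590179 ]), array([-0.71533163, -0.2218003 , -0.66271171]))
side (array([0.41830939, 1.15565346, 0.83007346]), array([ 0.07585093, -0.8595304 , -0.50600629]))
{'t': 0.1, 'q': array([ 1.18848948,  0.59203983,  0.04830576,  1.60974283, -0.03331722,
        0.94268203, -0.03370408]), 'joint_vel': array([-0.00181905, -0.00133391,  0.00104596, -0.00224024,  0.00081001,
       -0.00078021, -0.00082223]), 'joint_efforts': array([ 4.66207348e-03, -5.49998975e+01,  1.55296661e+00, -1.98824000e+01,
        9.66942636e-03,  3.79926656e-03,  1.20201790e-05]), 'tcp_pos': array([ 0.20627836, -0.69423363,  0.23022801]), 'orientation': array([ 0.56615322,  0.42323372,  0.56736707, -0.42241964]), 'ft_force': array([ 1.3669709 , -0.60667147, -0.10855866]), 'torque': array([ 0.00919827,  0.01169409, -0.01333526]), 'width': 0.08546507039989051}
[[-6.87494126e-04  9.58566237e-01  2.84868912e-01]
 [ 1.94926635e-03  2.84869722e-01 -9.58564261e-01]
 [-9.99997864e-01 -1.03721916e-04 -2.06434717e-03]]
```

View pics/scene0.png

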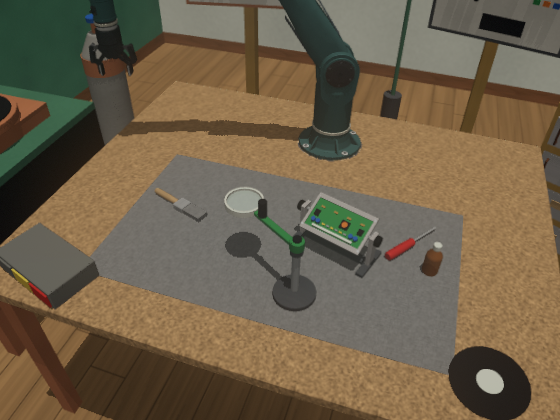

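View pics/side0.png

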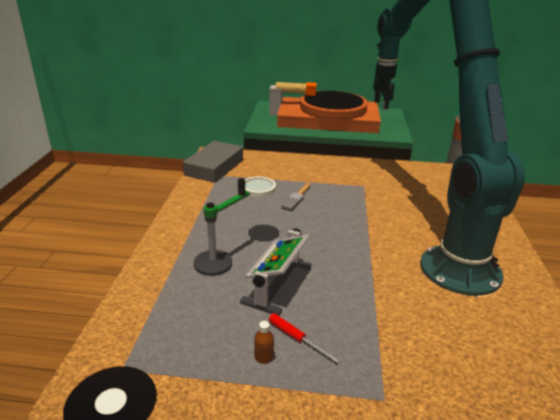

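The scene view shows the hub near (297,242), grip near (263,208), lens near (244,200), and orange dot near (344,225). The side view shows the same objects smaller. I'll enlarge both.

```bash
python3 - <<'E'
import cv2
a=cv2.imread('pics/scene0.png')[175:315,210:400]; cv2.imwrite('pics/a.png',cv2.resize(a,None,fx=4,fy=4,interpolation=2))
a=cv2.imread('pics/side0.png')[165:315,180:330]; cv2.imwrite('pics/b.png',cv2.resize(a,None,fx=4,fy=4,interpolation=2))
E
```

```text
(no output)
```

View pics/a.png

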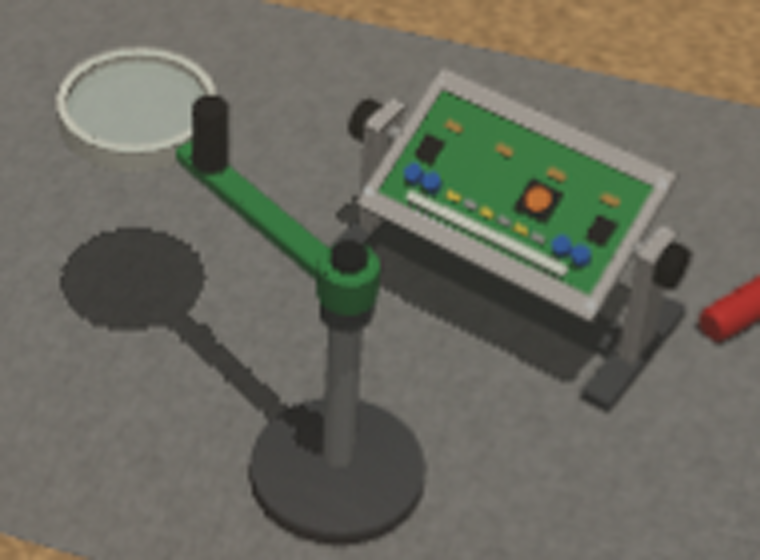

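View pics/b.png

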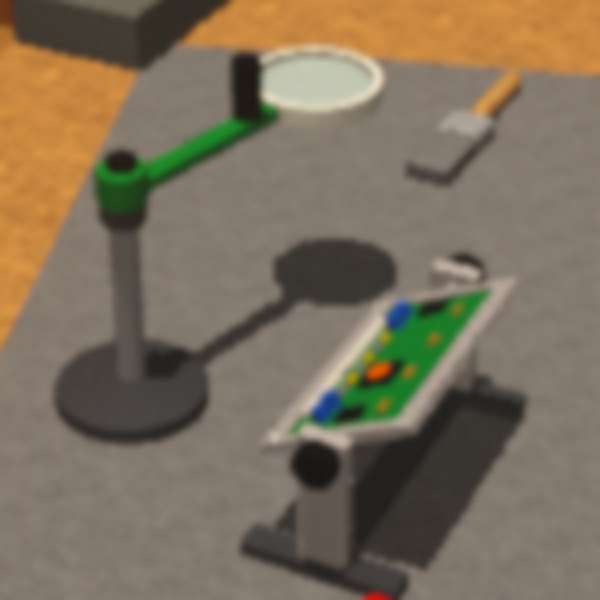

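Crop pixels (scene/side): lens (136,99)/(318,77), grip top (210,102)/(246,60), hub cap (350,248)/(121,160), foot (337,468)/(131,385), and dot (539,200)/(379,372). The near rail is the upper edge, with outer corners (445,72)→(673,177) in the scene crop and (515,280)→(412,430) in the side crop.

```bash
cat > m.py <<'E'
from h import *
A=load('scene0');B=load('side0')
a=lambda x,y:(210+x/4-.4,175+y/4-.4)
b=lambda x,y:(180+x/4-.4,165+y/4-.4)
def tri(p,q):
    o1,r1=ray(A,p);o2,r2=ray(B,q);r1/=np.linalg.norm(r1);r2/=np.linalg.norm(r2)
    s=np.linalg.lstsq(np.c_[r1,-r2],o2-o1,rcond=None)[0]
    P,Q=o1+s[0]*r1,o2+s[1]*r2; return (P+Q)/2,np.linalg.norm(P-Q)
for n,p,q,z in [('lens',(136,99),(318,77),.181),('griptop',(210,102),(246,60),.225),('hub',(350,248),(121,160),.203),('foot',(337,468),(131,385),.022),('chip',(539,200),(379,372),.1),
 ('n-',(445,72),(515,280),None),('n+',(673,177),(412,430),None),('f-',(368,195),(393,295),None),('f+',(595,312),(265,440),None),('kn-',(366,120),(467,265),.095),('kn+',(672,265),(317,465),.095)]:
    P,e=tri(a(*p),b(*q)); print(n,P.round(4),round(e,4), *( (atz(A,a(*p),z)[:2].round(4),atz(B,b(*q),z)[:2].round(4)) if z else ()))
# bystanders, rough on bench
print('bottle cap',tri((437,247),(264,326))[0].round(3),'driver',tri((400,248),(287,327))[0].round(3))
E
python3 m.py
```

```text
lens [ 0.5936 -0.0898  0.1789] 0.0028 [ 0.5977 -0.0877] [ 0.5926 -0.0884]
griptop [ 0.6341 -0.0251  0.2241] 0.0019 [ 0.6339 -0.0254] [ 0.634  -0.0214]
hub [0.699  0.0814 0.1981] 0.0026 [0.7022 0.0817] [0.6971 0.0918]
foot [0.7018 0.0808 0.0108] 0.0023 [0.7118 0.0839] [0.6975 0.094 ]
chip [0.5168 0.1597 0.0999] 0.0016 [0.5179 0.1602] [0.5165 0.1587]
n- [0.4357 0.0735 0.1224] 0.0025
n+ [0.4877 0.2406 0.1189] 0.0009
f- [0.5222 0.0445 0.0789] 0.0093
f+ [0.5825 0.2125 0.0778] 0.0021
kn- [0.472  0.0279 0.0989] 0.008 [0.4728 0.0295] [0.4704 0.0155]
kn+ [0.5434 0.2528 0.0951] 0.0011 [0.5441 0.2531] [0.5432 0.252 ]
bottle cap [0.512 0.401 0.092] driver [0.466 0.315 0.014]
```

```bash
python3 -m inch '[[-56,0,0,-10,37.5,-30,255],[-56,0,0,-10,37.5,-30,255],[-56,0,0,-10,37.5,-30,255],[-56,0,0,-10,37.5,-30,255],[-56,0,0,-10,37.5,-30,255],[-56,0,0,-10,37.5,-30,255],[-56,0,0,-10,37.5,-30,255],[-56,0,0,-10,37.5,-30,255],[-56,0,0,-10,37.5,-30,255],[-56,0,0,-10,37.5,-30,255],[-56,0,0,-10,37.5,-30,255],[-56,0,0,-10,37.5,-30,255]]' 30
python3 - <<'E'
from h import *
s=observe();w,x,y,z=s['orientation'];print(s['q'],s['tcp_pos'],R.from_quat([x,y,z,w]).as_matrix().round(3)); print(tool([.457,.158,.24]))
E
```

```text
t: 1.1
tcp_pos: [0.4821, -0.2964, 0.3314]
orientation: [0.699, 0.107, 0.699, -0.105]
ft_force: [-0.7, -0.8, 0.7]
width: 0.0001
[ 0.72005259  0.29905912 -0.31538441  1.85206357  0.10501905  1.00784836
  0.05998958] [ 0.48208647 -0.29638072  0.3313993 ] [[ 0.     0.297  0.955]
 [ 0.003  0.955 -0.297]
 [-1.     0.003 -0.001]]
[  9.27053166  42.61669557 -15.88472599]
```

```bash
python3 -m inch '[[0,0,0,9,42.6,-15.9,255],[0,0,0,9,42.6,-15.9,255],[0,0,0,9,42.6,-15.9,255],[0,0,0,9,42.6,-15.9,255],[0,0,0,9,42.6,-15.9,255],[0,0,0,9,42.6,-15.9,255],[0,0,0,9,42.6,-15.9,255],[0,0,0,9,42.6,-15.9,255],[0,0,0,9,42.6,-15.9,255],[0,0,0,9,42.6,-15.9,255],[0,0,0,9,42.6,-15.9,255],[0,0,0,9,42.6,-15.9,255]]'
python3 - <<'E'
from h import *
c=cap('wrist','w1'); print(tool([.457,.158,.14]))
print(c['tvec'],proj(c,[.457,.158,.12]))
print(proj(c,[.458,.157,.12]), observe()['q'])
E
```

```text
t: 2.1
tcp_pos: [0.4552, 0.1657, 0.2423]
orientation: [0.699, 0.105, 0.7, -0.1]
ft_force: [-0.0, -0.1, 0.3]
width: 0.0001
[10.21571259 -0.61772948  0.36085634]
[-0.38746657  0.22979999  0.48487846] [[281.96204074 204.87343441]]
[[283.62429073 205.72463415]] [-0.016983    0.31053868 -0.51673893  2.11267206  0.21096361  0.76542335
 -0.95741444]
```

View pics/w1.png

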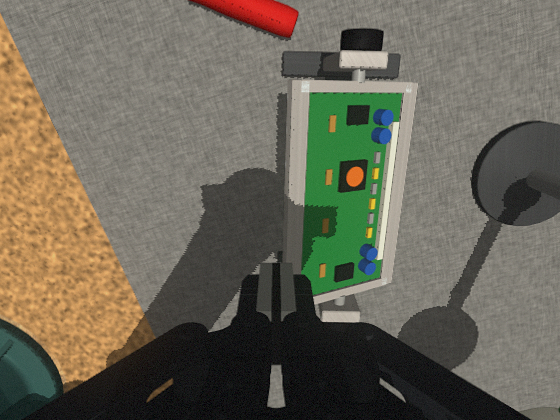

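The wrist view shows the near rail's upper face at columns 290–306 (ends (299,88) and about (297,300)), the dot at (355,177), and the post tops at (363,60) and (340,312).

```bash
python3 - <<'E'
from h import *
c=load('w1')
print('rail',atz(c,(299,88),.12),atz(c,(297,200),.12), 'posts',atz(c,(363,60),.109),atz(c,(340,312),.109),'dot',atz(c,(355,177),.1))
E
```

```text
rail [0.49159728 0.23469878 0.12      ] [0.46878564 0.15845937 0.12      ] posts [0.53933423 0.23940986 0.109     ] [0.47646528 0.04678202 0.109     ] dot [0.51666603 0.15713977 0.1       ]
```

```bash
python3 -m inch '[[0,0,0,3,-0.5,0.8,255],[0,0,0,7,-0.5,0.8,255],[0,0,0,10,-0.5,0.8,255],[0,0,0,11,-0.5,0.8,255],[0,0,0,11.6,-0.5,0.8,255],[0,0,0,12.2,-0.5,0.8,255],[0,0,0,12.7,-0.5,0.8,255],[0,0,0,13.2,-0.5,0.8,255],[0,0,0,13.7,-0.5,0.8,255],[0,0,0,14.1,-0.5,0.8,255],[0,0,0,14.3,-0.5,0.8,255],[0,0,0,14.3,-0.5,0.8,255]]'
python3 - <<'E'
from h import *
s=observe();print(s['ft_force'],s['tcp_pos'])
c=cap('side','s2'); 
a=c['img'][215:305,230:320]; cv2.imwrite('pics/s2c.png',cv2.resize(a,None,fx=6,fy=6,interpolation=2)[...,::-1])
E
```

```text
t: 3.15
tcp_pos: [0.4616, 0.1582, 0.1005]
orientation: [0.699, 0.105, 0.7, -0.1]
ft_force: [0.0, -0.2, 0.6]
width: -0.0002
[ 0.03754724 -0.21467711  0.58183959] [0.46155948 0.15816699 0.10047295]
```

View pics/s2c.png

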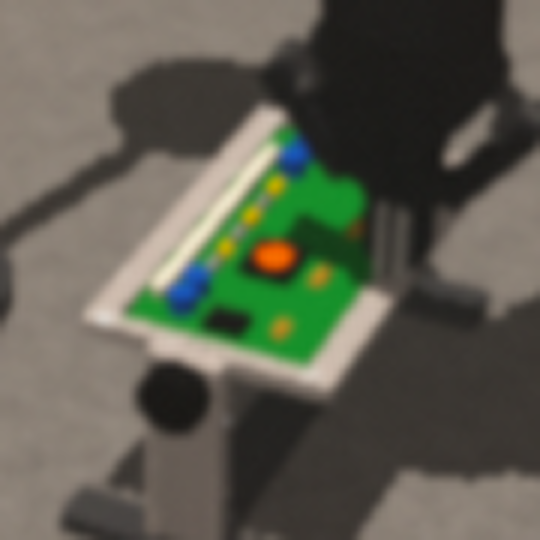

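```bash
cat > t.py <<'E'
from h import *
def corners(c,t,L=.09):
    m=np.array([.508,.143,.095]);u=np.array([.308,.951,0]);x=np.array([.951,-.308,0]);z=np.array([0,0,1.])
    X=x*np.cos(t)-z*np.sin(t);Z=z*np.cos(t)+x*np.sin(t)
    return [proj(c,m+sx*.057*X+L*u+.004*Z)[0] for sx in(-1,1)]
if __name__=='__main__':
    c=load('s2')
    for t in(-.15,-.1,-.05,0,.05,.1,.15):
        n,f=corners(c,t); print(t,(n-[230,215])*6+2.5,(f-[230,215])*6+2.5,n-f)
    print('obs',(np.array([325,390])-[90,317])/6)
E
python3 t.py
```

```text
-0.15 [328.69763403 411.92244066] [ 81.17767813 302.22619092] [41.25332598 18.28270829]
-0.1 [329.30617661 406.48356455] [ 80.05196137 307.28858599] [41.54236921 16.53249643]
-0.05 [329.5918668  400.92160812] [ 79.22938306 312.47613115] [41.72708062 14.74091283]
0 [329.5527344  395.25076991] [ 78.71070934 317.77590973] [41.80700418 12.9124767 ]
0.05 [329.18770119 389.48565589] [ 78.49600393 323.17485059] [41.78194954 11.05180088]
0.1 [328.4965965  383.64123926] [ 78.58463946 328.65975824] [41.65199284  9.16358017]
0.15 [327.48016947 377.73281783] [ 78.97530972 334.21734232] [41.41747662  7.25257925]
obs [39.16666667 12.16666667]
```

The board fits level to within about 0.03 rad: far corner (90,317), near corner (325,390) in the crop. Next I lift off and go above the grip.

```bash
python3 -m inch '[[0,0,0,-4,0,0,255],[0,0,0,-8,0,0,255],[0,0,0,-12,0,0,255],[0,0,0,-16,0,0,100],[15,0,0,-18,-12.4,21.9,0],[15,0,0,-18,-12.4,21.9,0],[15,0,0,-18,-12.4,21.9,0],[15,0,0,-18,-12.4,21.9,0],[15,0,0,-18,-12.4,21.9,0],[15,0,0,-18,-12.4,21.9,0],[15,0,0,-18,-12.4,21.9,0],[15,0,0,-18,-12.4,21.9,0]]'
python3 - <<'E'
from h import *
c=cap('wrist','w3'); print(tool([.634,-.025,.191]), observe()['q'])
print(proj(c,[[.634,-.025,.225],[.594,-.089,.181],[.7,.081,.2]]))
E
```

```text
t: 4.2
tcp_pos: [0.6387, -0.0293, 0.2806]
orientation: [0.681, 0.198, 0.678, -0.193]
ft_force: [-0.4, -0.1, 0.3]
width: 0.0852
[ 8.93629526 -0.11884242 -0.31584209] [ 0.25449405  0.45343025 -0.39525606  1.75754466  0.19790497  0.96611857
 -0.77388181]
[[265.32801594 228.65780169]
 [267.89327829 300.14201379]
 [263.45111748  -7.72567089]]
```

View pics/w3.png

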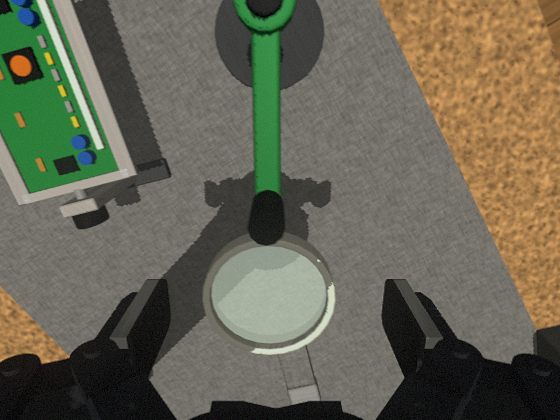

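The wrist view shows the grip top at (267,228), against a predicted (265,229), and the arm pointing straight down the picture. Descend and grip.

```bash
python3 -m inch '[[0,0,0,3,-0.1,-0.3,0],[0,0,0,6,-0.1,-0.3,0],[0,0,0,8,-0.1,-0.3,0],[0,0,0,8.9,-0.1,-0.3,0],[0,0,0,8.9,-0.1,-0.3,0],[0,0,0,8.9,-0.1,-0.3,255],[0,0,0,8.9,-0.1,-0.3,255],[0,0,0,8.9,-0.1,-0.3,255],[0,0,0,8.9,-0.1,-0.3,255],[0,0,0,8.9,-0.1,-0.3,255],[0,0,0,8.9,-0.1,-0.3,255],[0,0,0,8.9,-0.1,-0.3,255]]' 30
python3 - <<'E'
from h import *
s=observe(); p=np.array(s['tcp_pos']); w,x,y,z=s['orientation'];Q=R.from_quat([x,y,z,w])
P=np.array([.7,.081]); C=np.array([.508,.143])+.018*np.array([.308,.951])
g=p[:2]-P; th0=np.arctan2(-g[1],-g[0]); d=C-P; th1=np.arctan2(-d[1],-d[0]); print('radius',np.hypot(*g),th0,th1,Q.as_matrix().round(3),C)
r=np.hypot(*g)
for k in range(1,13):
    th=th0+(th1-th0)*k/12; T=np.r_[P-r*np.array([np.cos(th),np.sin(th)]),p[2]]
    print(k,round(np.degrees(th0-th),1),(100*Q.inv().apply(T-p)).round(2))
E
```

```text
t: 5.25
tcp_pos: [0.635, -0.0251, 0.1924]
orientation: [0.681, 0.197, 0.679, -0.191]
ft_force: [-1.5, -0.5, 4.8]
width: 0.0215
radius 0.12441800413017746 1.0206289124975483 -0.4012990401660538 [[ 0.005  0.529  0.849]
 [ 0.007  0.849 -0.529]
 [-1.     0.009  0.001]] [0.513544 0.160118]
1 6.8 [-0.    0.08 -1.47]
2 13.6 [ 0.    0.33 -2.92]
3 20.4 [ 0.    0.75 -4.34]
4 27.2 [ 0.01  1.33 -5.69]
5 33.9 [ 0.01  2.07 -6.96]
6 40.7 [ 0.02  2.96 -8.14]
7 47.5 [ 0.03  3.98 -9.2 ]
8 54.3 [  0.04   5.11 -10.14]
9 61.1 [  0.05   6.35 -10.94]
10 67.9 [  0.06   7.68 -11.58]
11 74.7 [  0.07   9.07 -12.06]
12 81.5 [  0.08  10.51 -12.38]
```

```bash
python3 -m inch '[[3.4,0,0,0,0.02,-0.74,255],[6.8,0,0,0,0.08,-1.47,255],[10.2,0,0,0,0.19,-2.2,255],[13.6,0,0,0,0.33,-2.92,255],[17,0,0,0,0.53,-3.64,255],[20.4,0,0,0,0.75,-4.34,255],[23.8,0,0,0,1.03,-5.02,255],[27.2,0,0,0,1.33,-5.69,255],[30.5,0,0,0,1.69,-6.33,255],[33.9,0,0,0,2.07,-6.96,255],[37.3,0,0,0,2.5,-7.55,255],[40.7,0,0,0,2.96,-8.14,255]]'
python3 - <<'E'
from h import *
s=observe(); p=np.array(s['tcp_pos']); w,x,y,z=s['orientation'];Q=R.from_quat([x,y,z,w])
P=np.array([.7,.081]); C=np.array([.5135,.1601]); g=p[:2]-P; th0=np.arctan2(-g[1],-g[0]); th1=-.4013; r=np.hypot(*g); print(r,th0,s['q'],s['ft_force'])
for k in range(1,13):
    th=th0+(th1-th0)*k/12; T=np.r_[P-.1245*np.array([np.cos(th),np.sin(th)]),.1924]
    print(k,round(np.degrees(th0-th),1),(100*Q.inv().apply(T-p)).round(2))
E
```

```text
t: 6.25
tcp_pos: [0.5824, 0.0427, 0.1925]
orientation: [0.57, 0.423, 0.569, -0.416]
ft_force: [1.9, -1.6, -3.4]
width: 0.0215
0.12365035543070486 0.31480117549578074 [-0.01359954  0.46515781 -0.18226346  1.96551467  0.11732664  0.71210768
 -1.53434887] [ 1.94672868 -1.57469619 -3.35140758]
1 3.4 [ 0.01 -0.07 -0.74]
2 6.8 [ 0.01 -0.02 -1.48]
3 10.3 [ 0.02  0.08 -2.22]
4 13.7 [ 0.02  0.23 -2.95]
5 17.1 [ 0.02  0.42 -3.67]
6 20.5 [ 0.03  0.65 -4.37]
7 23.9 [ 0.03  0.92 -5.06]
8 27.4 [ 0.04  1.23 -5.74]
9 30.8 [ 0.05  1.58 -6.39]
10 34.2 [ 0.05  1.97 -7.02]
11 37.6 [ 0.06  2.4  -7.63]
12 41.0 [ 0.06  2.86 -8.21]
```

```bash
python3 -m inch '[[3.4,0,0,0,0,-0.74,255],[6.8,0,0,0,0,-1.48,255],[10.3,0,0,0,0.08,-2.22,255],[13.7,0,0,0,0.23,-2.95,255],[17.1,0,0,0,0.42,-3.67,255],[20.5,0,0,0,0.65,-4.37,255],[23.9,0,0,0,0.92,-5.06,255],[27.4,0,0,0,1.23,-5.74,255],[30.8,0,0,0,1.58,-6.39,255],[34.2,0,0,0,1.97,-7.02,255],[37.6,0,0,0,2.4,-7.63,255],[41,0,0,0,2.86,-8.21,255]]'
python3 -m inch '[[0,0,0,0,0,0,255],[0,0,0,0,0,0,255]]'
python3 - <<'E'
from h import *
s=observe(); P=np.array([.7,.081]); g=np.array(s['tcp_pos'])[:2]-P; print(np.arctan2(-g[1],-g[0]),s['q'])
c=cap('scene','s4'); a=c['img'][160:300,250:400]; cv2.imwrite('pics/s4c.png',cv2.resize(a,None,fx=4,fy=4,interpolation=2)[...,::-1])
T=np.r_[.5135,.1601,.181]; print((proj(c,[T,[.5135,.1601,.105]])-[250,160])*4+1.5)
E
```

```text
t: 7.25
tcp_pos: [0.5865, 0.1288, 0.1925]
orientation: [0.387, 0.596, 0.386, -0.588]
ft_force: [4.6, -1.2, -4.6]
width: 0.0212
t: 7.42
tcp_pos: [0.5871, 0.13, 0.1925]
orientation: [0.388, 0.596, 0.387, -0.587]
ft_force: [2.8, 3.0, -2.1]
width: 0.0215
-0.40980949628405056 [-0.30109022  0.47843271  0.01185992  1.93639546 -0.01091509  0.71475635
 -2.26482058]
[[393.87207215 161.2147824 ]
 [381.07851318 249.9053587 ]]
```

View pics/s4c.png

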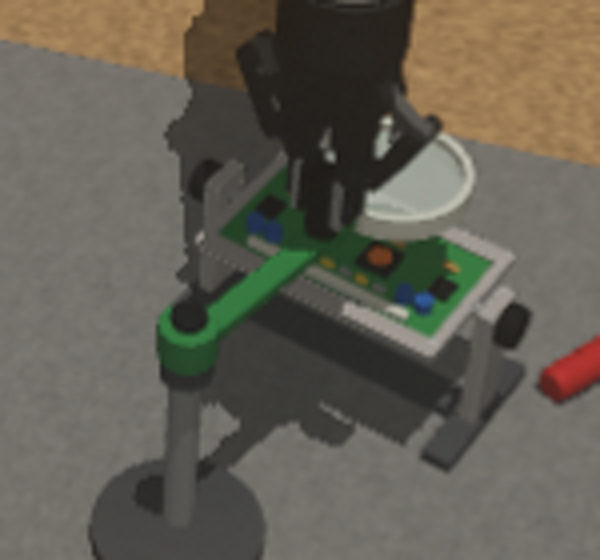

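Dot at (380,258) and lens right edge at 475, which matches the predicted lens centre near (394,161). Release and rise.

```bash
python3 -m inch '[[0,0,0,0,0,0,0],[0,0,0,0,0,0,0],[0,0,0,0,0,0,0],[0,0,0,0,0,0,0],[0,0,0,0,0,0,0],[0,0,0,-2,0,0,0],[0,0,0,-5,0,0,0],[0,0,0,-8,0,0,0],[0,0,0,-11,0,0,0],[0,0,0,-14,0,0,0],[0,0,0,-17,0,0,0],[0,0,0,-17,0,0,0]]'
python3 - <<'E'
from h import *
c=cap('wrist','w5'); w=c['img']
s=cap('side','s5'); a=s['img'][165:315,190:330]
b=cap('scene','sc5')['img'][160:300,250:400]
im=np.zeros((600,1000,3),np.uint8)
big=lambda a,h:cv2.resize(a,(int(a.shape[1]*h/a.shape[0]),h),interpolation=2)
A=big(a,420);W=np.hstack([big(a,420),big(b,420)]); print(W.shape,A.shape)
cv2.imwrite('pics/m5.png',W[:,:800][...,::-1]); print(proj(c,[.5135,.1601,.172]),proj(c,[.5135,.1601,.102]))
E
```

```text
t: 8.47
tcp_pos: [0.5885, 0.1295, 0.3696]
orientation: [0.389, 0.6, 0.385, -0.583]
ft_force: [0.5, 0.1, 1.7]
width: 0.0854
(420, 842, 3) (420, 392, 3)
[[280.96395678 253.27512442]] [[281.23234356 227.58745838]]
```

View pics/w5.png

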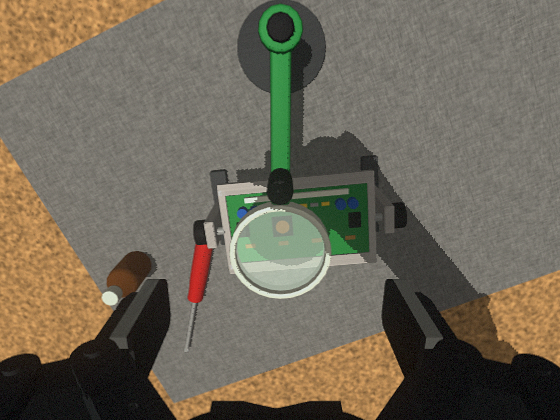

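View pics/m5.png

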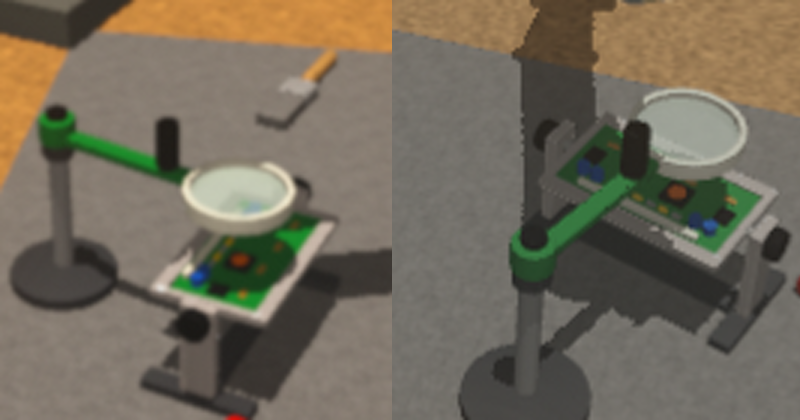

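The lens ring is centred at (280,251) and the dot at (283,227) in the wrist view. In the side half the board's corners are at (262,322) and (155,290).

```bash
python3 - <<'E'
from h import *; from t import corners
c=load('w5'); L=atz(c,(280,251),.174); D=atz(c,(283,227),.1); print(L,D,np.linalg.norm((L-D)[:2]))
s=load('s5'); D2=atz(s,(190+239/2.8,165+260/2.8),.1);b=load('sc5');D3=atz(b,(250+(677-392)*150/450-.3,160+192/3-.3),.1)
print('dot side,scene',D2,D3,'lens side',atz(s,(190+239/2.8,165+191/2.8),.181),'scene',atz(b,(250+(691-392)/3-.3,160+127/3-.3),.181))
for t in(-.1,-.05,0,.05,.1):
    n,f=corners(s,t);print(t,(n-[190,165])*2.8,(f-[190,165])*2.8)
o=observe();print(o['ft_force'],o['joint_vel'].round(4))
E
```

```text
[0.51701177 0.15961216 0.174     ] [0.51264118 0.15820615 0.1       ] 0.004591173841215193
dot side,scene [0.51375593 0.15940205 0.1       ] [0.51425326 0.16028493 0.1       ] lens side [0.51493036 0.1677111  0.181     ] scene [0.52045002 0.16482686 0.181     ]
-0.1 [264.50954909 328.52566346] [148.19091531 282.23467346]
-0.05 [264.64287118 325.93008379] [147.80704543 284.65552787]
0 [264.62460938 323.28369263] [147.56499769 287.12875788]
0.05 [264.45426056 320.59330608] [147.46480184 289.64826361]
0.1 [264.13174503 317.86591166] [147.50616508 292.20788718]
[-0.4898712  -1.17581356 -0.08900563] [-0.0026  0.0237 -0.0024  0.0289 -0.0007  0.0018 -0.0005]
```

```bash
python3 -m inch '[[0,0,0,0,0,0,0],[0,0,0,0,0,0,0],[0,0,0,0,0,0,0]]'; python3 -c "
from cell import ctrl; print(ctrl.hand_in())"
```

```text
t: 8.87
tcp_pos: [0.5838, 0.1284, 0.3607]
orientation: [0.387, 0.595, 0.387, -0.589]
ft_force: [-0.2, 1.0, 0.4]
width: 0.0856
the job is handed in; nothing more can be done
None
```

I pressed the raised rail down until the board was flat, swung the magnifier by its grip until the lens was over the orange dot, then let go and lifted clear. I handed the job in at about 8.9 s of the 42 s allowed, and no verdict came back.

- **Board:** the side view fits a tilt of about 0.02 to 0.05 rad; the limit is 0.1.
- **Lens:** the limit is 15 mm from the dot, and my measurements do not fully agree:
  - The wrist camera puts the lens about 5 mm from the dot.
  - The tool position before release puts it about 3 mm from where I expected the dot.
  - The coarser side and scene views, where the ring centre is harder to judge, put it about 8 mm away.
- **Bystanders:** none was touched. The bottle, brush and screwdriver look unmoved in the last pictures, though I did not measure them.
- **At rest:** I did not measure the joint speeds of the board or the magnifier.

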